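# Hang the cordless lamp on the sprung boom by its latch hook

### The arm

A 6-joint arm with a two-finger parallel gripper is mounted at the origin on the work surface. World frame = base frame: x ahead of the robot, y to its left, z up, the work surface at z = 0. Lengths are in m, angles in rad, forces in N, time in s.
With the tool pointing down it reaches from about 0.35 to 0.975 m from the base axis. Payload 4.9 kg.
Tool frame: the origin (TCP) lies midway between the tips of the shut fingers; the grasp point (between the pads) lies 19 mm behind it; z points along the fingers, y is the direction in which the jaws open and shut (so a half turn about z gives the same grasp; the last joint's range is limited). The gripper opens to 85 mm and grips with 20 to 120 N. Pads are 22 mm wide; open, the fingers measure 114 mm over their backs; the gripper's body (76 mm by 85 mm) begins 54 mm behind the grasp point. The pads swing forward as they close: fully open they stand 13 mm farther back than shut.
Start: joints at [-1.409, 0.053, 1.613, -0, 1.476, -0.119], TCP at [0.173, -0.601, 0.231] pointing down, gripper open.
Joint ranges: [-3.01, 3.01], [-1.01, 2.22], [0.06, 2.58], [-1.02, 4.17], [0.09, 2.62], [-3.14, 3.14]. Speed limits (rad/s): [2.57, 2.57, 3.14, 3.14, 3.14, 3.14].

### API

Orientations are given as a unit quaternion [w, x, y, z].
In Python, from plant import state, grab_frame, camera_info, job_done, cut_out gives the robot as it stands.
- The arm moves only by the tool step_arm, never from a script. Its argument "moves" is a list of rows, each a list of 7 numbers: the shift along the tool's x, y, z in m, then the turn, a rotation vector about the tool's x, y, z in rad, then the finger opening in m, from 0 to 0.0854. A call has 1 to 8 rows; each row shifts and turns the commanded pose from where the row before left it, along the tool's axes as they then stand; what a row does not reach is not made up. A row lasts 1/10 s, in which the tool goes at most 50 mm and 8.59 degrees, less where a joint would pass 70% of its speed; a pose out of reach is approached as far as the arm can. A call is refused whole if a number of a shift passes 0.05 or a number of a turn 0.15, either way. A call with a gripper value outside its range is refused whole. The fingers move at their own pace and stop on an object; the grip force is fixed at half the most. Time passes only in rows, so rows that do not move let the fingers close. It gives the time, the measured TCP pose, the force and the opening at its end, in the units of the state.
- state(): the state, without advancing time (a new reading comes with each control period).
- grab_frame(name): name is "side" or "top" or "wrist"; returns (picture, depth): 400x640x3 uint8, red, green, blue; 400x640 float32, m along the optical axis (not along the pixel's ray), 0 where there is no reading.
- camera_info(name): a dict with "intrinsics" (3x3 intrinsics, pixels), "world_from_camera" (4x4, takes a point from camera to world coordinates). Camera axes: x right, y down, z forward; pixel columns grow to the right and rows downward; lengths in m; the calibration is good to about 2 mm. A picture is of the moment at which its call begins: read the wrist's pose just before it. camera_info takes no time and is no camera call; for the wrist camera it gives the pose at the moment of the call.
- job_done(): hands the job in, once; it reports no verdict.
Trained networks look in the newest picture that a camera, given by its name, has taken for a name from the list of things; names that differ only in an ending like _2 or _b are one class to them, and where a whole thing is asked for, a point or a joint stands for the part that bears it (a point fixed in the world has none). Each returns a list of dicts, best first, with "conf" (0 to 1); they miss things now and then, are a little off and sometimes report something else, mostly with a low value. They report only what shows in the picture. A call takes as long as a camera call. They do not tell look-alikes from the thing itself.
- cut_out(camera, query): "mask" (400x640 bool, what is visible of it) and "point" ([column, row] in pixels, amid what is visible of it).
The state is a dict: "time": time; "joint_pos": joint angles; "joint_vel": joint speeds; "joint_efforts": joint torques, N m; "tool_pos": TCP position; "tool_rot": TCP orientation; "contact_force": force on the tool from outside, world axes, zero at the start; "ft_torque": the same for the moment, N m; "gripper_width": opening from 0.0 (shut) to 1.0 (fully open).
Only numpy, scipy, OpenCV 4.12 (cv2) and the standard library are available. Lean on these libraries where they do the work, as an engineer would, in place of code of your own. Each camera call takes 0.05 s, during which the arm holds its last target.

### The job

Pick up the cordless lamp by its orange grip, bring its hook over the sprung boom of the lamp stand between the two rubber stops, and push it on until the boom is home in the hook and the safety latch has snapped shut under it. The boom gives as you push: press no harder than the latch needs, well under 2 kg. Let the boom rise again and let go gently, so that the lamp hangs there still and upright, and leave the other things on the bench where they are.

Things in the scene. Friction and masses are not known exactly. Their poses are not given: they have to be found in the camera images.
- lamp: Cordless lamp standing on the bench, 0.31-0.41 kg: black body 84 (x) x 60 (y) x 105 mm high with orange bands, steel hook on top (184 mm in all) and orange grip behind the hook. Origin: centre of its underside, z up; +x is the side of the hook's tip and the pale LED panel, -x that of the grip. The hook lies in the x-z plane and is 14 mm thick in y: a U open downward, in 13 mm bar.
- lamp_grip (a point): Middle of the lamp's orange grip, at (-31, 0, 150) mm in the lamp's frame, axes as the lamp's. The grip is an upright block 24 mm along x, 22 mm across y, from z 101 to 175 mm; fingers take it across y from above, firmly (40 N or more), clear of the hook.
- hook_mouth (a point): Boom's centre line when it has come in level through the mouth (the gap on the lamp's +x side between body top, z 105, and tip end, z 137 mm) and stands against the shank: (0, 0, 121) mm in the lamp's frame, axes as the lamp's. From here the hook goes down over the boom, which passes up between shank and tip with its centre at lamp x 0 to 4 mm.
- hook_bowl (a point): Boom's centre line when home in the bowl of the hook: (1, 0, 166) mm in the lamp's frame, axes as the lamp's. Bowl inner radius 9 mm about (1, 163); tip at x 10 to 23 mm, shank at x -21 to -8 mm.
- latch (a joint): Brass sprung safety latch in the hook, rad: 0 shut, growing to 1.2 as it is pushed in. Hinged on the shank at lamp (x, z) = (-8.5, 133) mm, 21 mm long, shut it slants up to the tip at (9.5, 144). The boom pushes it up and in, which takes about 10 to 13 N of push down on the hook; it flips back to 0 under the boom once the boom's centre is above about z 160 mm of the lamp.
- stand: Lamp stand fixed to the bench: dark round foot 150 mm wide, aluminium mast 22 mm thick, boom at 260 mm height. Origin: centre of the foot's underside, z up. The boom runs from the mast head along the stand's -y; its -x side faces the robot more or less.
- boom_seat (a point): Point on the boom's centre line, 200 mm from the mast, midway between two black rubber stops (21 mm wide, 70 mm clear gap): the hook belongs here. y along the boom towards the mast, z up, x level across the boom, away from the robot more or less. The boom is a steel bar of 12 mm diameter, ending 85 mm further out in a red ball of 26 mm.
- boom (a joint): Sprung tilt of the boom, rad: 0 is level against its upper stop, growing to 0.35 as it is pressed down. It carries the lamp's weight level but yields to a push: it starts down at about 5 N at the seat and takes about 0.18 N more per mm, with damping (about 60 N per m/s), and springs back up.
- brush_pot: Blue pot of brushes, 72 mm wide, 90 mm high (brushes to 160 mm); origin under its centre; a bystander, leave it where it is
- glue_jar: White jar with yellow cap, 68 mm wide, 85 mm high; origin under its centre; a bystander, leave it where it is
- red_tin: Red tin, 80 mm wide, 75 mm high; origin under its centre; a bystander, leave it where it is
- tape_roll: Roll of pale tape lying flat, 90 mm wide, 24 mm high; origin under its centre; a bystander, leave it where it is
- horse: Brown wooden horse puppet, about 160 mm long, 150 mm high; origin under its middle; a bystander, leave it where it is
- watering_can: Small green watering can, about 150 mm long, 100 mm high; origin under its centre; a bystander, leave it where it is
- mallet: Wooden mallet lying on the bench, 240 mm long; origin under its middle; a bystander, leave it where it is
Not all that is in view belongs to the job. Leave any purple look-alike of the lamp alone.

How it is judged:
By the outcome, as a careful person would: the job done as asked, in the order asked, and still so for the second after the job is handed in, with the robot touching nothing.
It also fails if it takes over 64 s, if anything falls off the work surface, if the arm or the gripper's body presses on something with over 40 N, if the wrist force passes 120 N, or if a joint passes its speed limit or range.

## Working session

There is one attempt and no reset: what is moved stays moved. The work goes in short steps, Python scripts to look and compute and a tool call to move; the robot and the scene stay as the last step left them, time stands still between calls to the robot, and variables do not carry over. Pictures are saved under pics/ and viewed, and the job is handed in when it is done.

Besides the shell and the picture viewer there is one more tool, called after ">>>" in YAML: its name, and indented under it one key for each argument. step_arm: Moves the arm, as the interface text tells. Its arguments: {"type":"object","properties":{"moves":{"type":"array"}},"required":["moves"]}

```bash
mkdir -p pics; ls
python3 - <<'E'
from plant import *
import cv2
s=state();print(s)
for n in("side","top","wrist"):
    p,d=grab_frame(n);cv2.imwrite(f"pics/{n}0.png",p[:,:,::-1]);c=camera_info(n);print(n,c["intrinsics"],c["world_from_camera"])
    for q in("lamp","stand","lamp_grip","boom"):
        for r in cut_out(n,q):print(n,q,r["conf"],r["point"],r["mask"].sum())
print(state()["time"])
E
```

```text
pics
{'time': 0.0, 'joint_pos': array([-1.40901332e+00,  5.33997569e-02,  1.61430141e+00,  2.32436770e-06,
        1.47602643e+00, -1.18983852e-01]), 'joint_vel': array([ 0.00131643,  0.00038822, -0.00126619, -0.00089714, -0.00049538,
        0.00045439]), 'joint_efforts': array([ 7.81896506e-04, -3.93678296e+01, -3.70175064e+01, -3.86977251e-05,
        6.99349330e-03,  3.57661687e-07]), 'tool_pos': array([ 0.17309075, -0.59989391,  0.23003202]), 'tool_rot': array([-1.06724971e-03,  9.90161870e-01,  1.39922590e-01, -2.16850618e-05]), 'contact_force': array([ 0.33477873,  0.03089312, -0.18417791]), 'ft_torque': array([-0.01866968,  0.01796   ,  0.00630464]), 'gripper_width': 1.0006957753228405}
side [[444.6526469    0.         326.78609252]
 [  0.         444.6526469  201.28686828]
 [  0.           0.           1.        ]] [[ 0.99840152 -0.04093465  0.03897137  0.51165764]
 [-0.05641502 -0.76360595  0.64321326 -0.8996016 ]
 [ 0.00342906 -0.64438366 -0.76469467  1.23340881]
 [ 0.          0.          0.          1.        ]]
side lamp 0.93 [269.4, 285.2] 1014
side lamp 0.77 [266.4, 2
[... 819 characters left out ...]

top lamp 0.79 [381.8, 256.1] 542
top lamp 0.62 [362.7, 176.4] 559
top lamp 0.57 [305.4, 159.4] 557
top stand 0.71 [257.9, 178.4] 1741
top lamp_grip 0.96 [363.4, 172.6] 552
top lamp_grip 0.94 [379.2, 253.7] 543
top lamp_grip 0.71 [317.0, 258.7] 493
top lamp_grip 0.71 [307.3, 155.7] 607
top lamp_grip 0.67 [379.7, 215.1] 494
top boom 0.88 [277.6, 174.4] 513
wrist [[302.20406419   0.         314.52120379]
 [  0.         302.20406419 199.98437488]
 [  0.           0.           1.        ]] [[ 0.27769962 -0.91722943 -0.28561004  0.2470585 ]
 [-0.9606673  -0.26548979 -0.08144633 -0.57882561]
 [-0.00112158  0.29699384 -0.95487874  0.3738667 ]
 [ 0.          0.          0.          1.        ]]
0.75
```

Run:
```python
import cv2
for n,(x,y,w,h) in {"side":(200,110,260,215),"top":(200,110,260,195)}.items():
    p=cv2.imread(f"pics/{n}0.png")[y:y+h,x:x+w];cv2.imwrite(f"pics/{n}0z.png",cv2.resize(p,(w*3,h*3-h*3%600 if h*3>600 else h*3),interpolation=cv2.INTER_CUBIC))
```

```text
(no output)
```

View pics/side0.png

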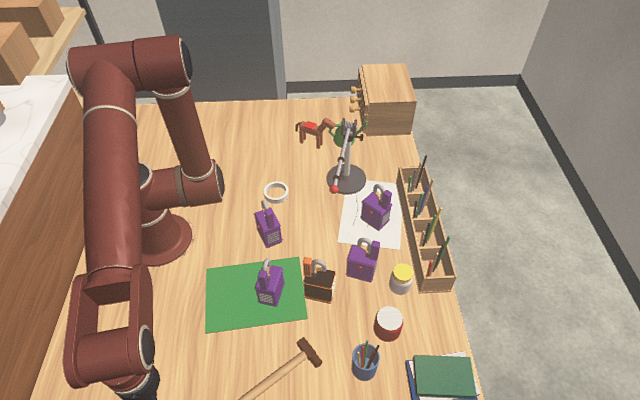

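View pics/side0z.png

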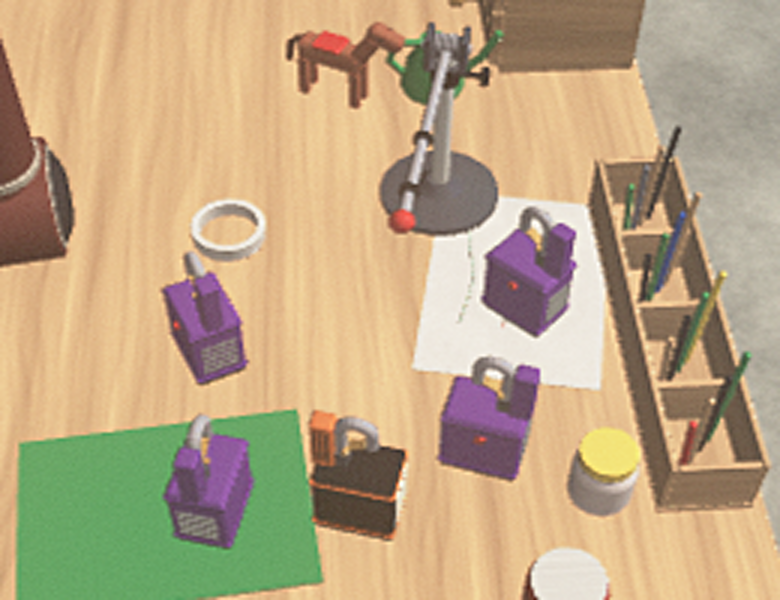

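View pics/top0z.png

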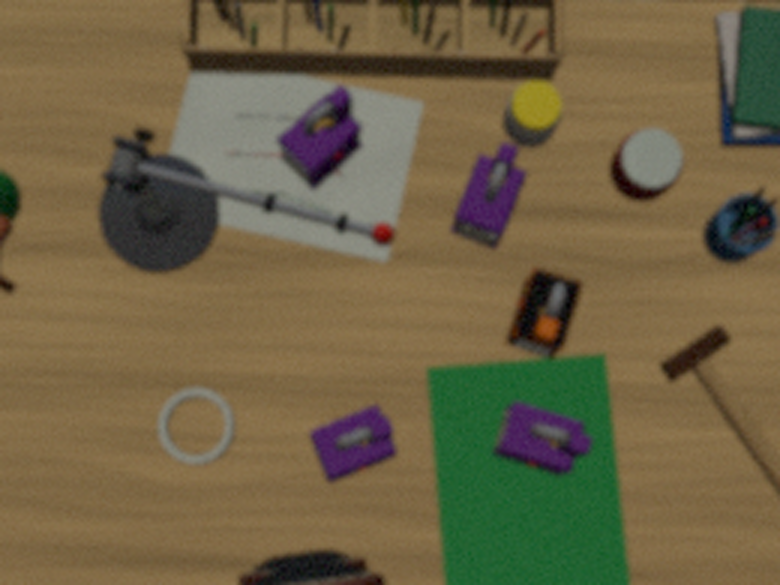

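View pics/top0.png

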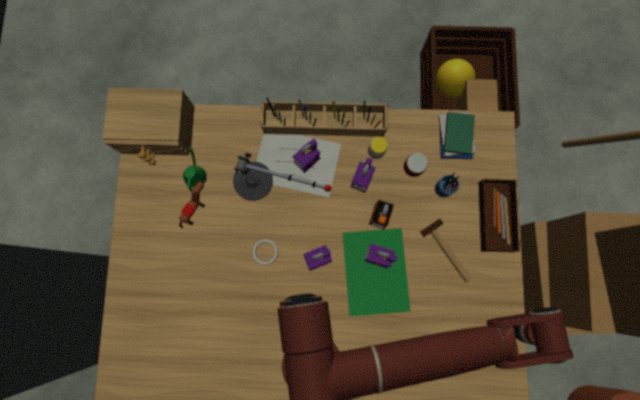

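```bash
cat > h.py <<'E'
import numpy as np,cv2
from plant import *
def cloud(n):
    c=camera_info(n);p,d=grab_frame(n);K=c["intrinsics"];T=c["world_from_camera"]
    v,u=np.mgrid[0:400,0:640]
    P=np.stack([(u-K[0,2])/K[0,0]*d,(v-K[1,2])/K[1,1]*d,d],-1)@T[:3,:3].T+T[:3,3]
    P[d==0]=np.nan
    return p,d,P
E
python3 - <<'E'
from h import *
for n,bl,bb in(("side",(295,250,345,310),(320,110,385,200)),("top",(355,190,405,240),(225,140,340,210))):
    p,d,P=cloud(n);np.savez(f"c_{n}.npz",p=p,P=P)
    hsv=cv2.cvtColor(p,cv2.COLOR_RGB2HSV).astype(int)
    v,u=np.mgrid[0:400,0:640]
    def box(b):return (u>=b[0])&(u<b[2])&(v>=b[1])&(v<b[3])&np.isfinite(P[...,0])
    m=box(bl)
    org=m&(hsv[...,0]<14)&(hsv[...,1]>170)&(hsv[...,2]>120)&(P[...,2]>.11)
    q=P[org];print(n,"grip",org.sum(),np.median(q,0),q.min(0),q.max(0))
    tp=m&(P[...,2]>.095)&(P[...,2]<.112);q=P[tp]
    r=cv2.minAreaRect((q[:,:2]*1000).astype(np.float32));print("bodytop",tp.sum(),q.mean(0),r)
    hk=m&(P[...,2]>.165);q=P[hk];print("high",len(q),np.round(q[:12],3))
    m=box(bb)&(P[...,2]>.235)&(P[...,2]<.3);q=P[m];print("boom",len(q))
    red=box(bb)&((hsv[...,0]<8)|(hsv[...,0]>172))&(hsv[...,1]>170)&(P[...,2]>.2);q2=P[red];print("ball",len(q2),q2.mean(0))
    fl=cv2.fitLine(q[:,:2].astype(np.float32),cv2.DIST_HUBER,0,1e-4,1e-4).ravel();print(fl,q[:,2].min(),np.median(q[:,2]))
E
```

```text
return _methods._mean(a, axis=axis, dtype=dtype,
  ret = um.true_divide(
Traceback (most recent call last):
ValueError: zero-size array to reduction operation minimum which has no identity
```

Run:
```python
import numpy as np,cv2
a=np.load("c_side.npz");p=a["p"];P=a["P"];hsv=cv2.cvtColor(p,cv2.COLOR_RGB2HSV)
for v in range(256,290,3):
  for u in(303,306,309,313,317,321):print(tuple(int(x) for x in hsv[v,u]),np.round(P[v,u],3),end=" ")
  print()
```

```text
(17, 95, 230) [ 0.483 -0.094  0.003] (18, 94, 239) [ 0.493 -0.096  0.004] (19, 91, 237) [ 0.503 -0.094 -0.   ] (16, 97, 231) [ 0.516 -0.095  0.001] (18, 90, 238) [ 0.529 -0.095 -0.001] (18, 91, 238) [ 0.542 -0.099  0.005] 
(14, 106, 210) [ 0.483 -0.104 -0.001] (11, 158, 238) [ 0.495 -0.218  0.175] (10, 162, 239) [ 0.504 -0.217  0.173] (17, 96, 234) [ 0.516 -0.107  0.002] (13, 68, 191) [ 0.529 -0.105 -0.003] (18, 96, 240) [ 0.542 -0.108  0.001] 
(10, 147, 207) [ 0.487 -0.226  0.173] (11, 160, 241) [ 0.495 -0.228  0.176] (11, 158, 244) [ 0.504 -0.229  0.176] (11, 29, 125) [ 0.515 -0.231  0.179] (8, 28, 148) [ 0.526 -0.233  0.181] (160, 7, 206) [ 0.537 -0.236  0.184] 
(12, 123, 164) [ 0.486 -0.232  0.167] (10, 135, 123) [ 0.495 -0.231  0.166] (10, 142, 153) [ 0.503 -0.233  0.167] (13, 36, 113) [ 0.514 -0.235  0.169] (19, 95, 250) [ 0.528 -0.129 -0.001] (12, 68, 146) [ 0.536 -0.24   0.176] 
(12, 122, 188) [ 0.486 -0.231  0.15 ] (11, 116, 103) [ 0.494 -0.232  0.151] (11, 138, 140) [ 0.503 -0.233  0.152] (8, 35, 117) [ 0.514 -0.234  0.152] (16, 134, 158) [ 0.525 -0.228  0.141] (16, 113, 17
[... 874 characters left out ...]
 (17, 84, 88) [ 0.536 -0.247  0.106] 
(12, 149, 187) [ 0.483 -0.248  0.096] (11, 132, 131) [ 0.492 -0.25   0.098] (11, 117, 116) [ 0.501 -0.251  0.1  ] (19, 69, 78) [ 0.512 -0.252  0.099] (13, 74, 86) [ 0.524 -0.253  0.101] (15, 79, 90) [ 0.535 -0.254  0.102] 
(25, 83, 157) [ 0.482 -0.238  0.06 ] (18, 90, 74) [ 0.492 -0.25   0.081] (14, 66, 73) [ 0.5   -0.252  0.084] (10, 110, 95) [ 0.512 -0.258  0.093] (10, 163, 211) [ 0.523 -0.26   0.097] (10, 132, 124) [ 0.535 -0.263  0.1  ] 
(51, 84, 164) [ 0.481 -0.218  0.006] (15, 92, 78) [ 0.491 -0.251  0.065] (14, 87, 82) [ 0.5   -0.254  0.07 ] (13, 89, 83) [ 0.512 -0.253  0.067] (17, 79, 87) [ 0.523 -0.263  0.083] (16, 81, 76) [ 0.535 -0.263  0.083]
```

```bash
cat > fit.py <<'E'
import numpy as np
from scipy.optimize import least_squares
def sdbox(p,c,h):
    q=np.abs(p-c)-h
    return np.linalg.norm(np.maximum(q,0),axis=1)+np.minimum(q.max(1),0)
def lampsdf(p):
    b=sdbox(p,np.array([0,0,.0525]),np.array([.042,.03,.0525]))
    g=sdbox(p,np.array([-.031,0,.138]),np.array([.012,.011,.037]))
    # hook: straight shank, tip, arc ring
    s=sdbox(p,np.array([-.0145,0,.134]),np.array([.0065,.007,.029]))
    t=sdbox(p,np.array([.0165,0,.150]),np.array([.0065,.007,.013]))
    r=np.hypot(p[:,0]-.001,p[:,2]-.163)
    q=np.stack([np.abs(r-.0155)-.0065,np.abs(p[:,1])-.007,.163-p[:,2]],1)
    a=np.linalg.norm(np.maximum(q,0),axis=1)+np.minimum(q.max(1),0)
    return np.min([b,g,s,t,a],0)
def toframe(P,x,y,yaw,z=0):
    c,s=np.cos(yaw),np.sin(yaw);d=P-[x,y,z]
    return np.stack([c*d[:,0]+s*d[:,1],-s*d[:,0]+c*d[:,1],d[:,2]],1)
def fit(P,x0):
    best=None
    for dy in(-.3,0,.3):
        r=least_squares(lambda v:lampsdf(toframe(P,*v)),np.array(x0)+[0,0,dy,0],loss="soft_l1",f_scale=.003)
        if best is None or r.cost<best.cost:best=r
    return best.x,np.median(np.abs(lampsdf(toframe(P,*best.x))))
E
cat > a.py <<'E'
from h import *; from fit import *
v,u=np.mgrid[0:400,0:640]
L=[];B=[]
for n in("side","top"):
    try: a=np.load(f"c_{n}.npz");P=a["P"];p=a["p"]
    except: p,d,P=cloud(n);np.savez(f"c_{n}.npz",p=p,P=P)
    f=np.isfinite(P[...,0])
    hsv=cv2.cvtColor(p,cv2.COLOR_RGB2HSV)
    purple=(hsv[...,0]>120)&(hsv[...,0]<165)&(hsv[...,1]>70)
    m=f&(np.hypot(P[...,0]-.525,P[...,1]+.23)<.062)&(P[...,2]>.01)&~purple
    L.append(P[m]);print(n,len(L[-1]),fit(L[-1],(.525,-.23,0,0)))
    # boom
    b=f&(P[...,2]>.235)&(P[...,2]<.275)&(P[...,0]>.4)&(P[...,0]<.9)&(P[...,1]>-.15)&(P[...,1]<.3)
    q=P[b];print("boomraw",len(q),q.min(0),q.max(0));B.append(q)
np.savez("pts.npz",l=np.vstack(L),b0=B[0],b1=B[1])
print("both",fit(np.vstack(L),(.525,-.23,0,0)))
E
python3 a.py
```

```text
side 1154 (array([ 0.52998945, -0.23092711, -0.30220772, -0.00233759]), np.float64(0.0012514298484114887))
boomraw 460 [ 0.57008271 -0.04963045  0.23522979] [0.68979297 0.25315942 0.27496454]
top 513 (array([ 5.30120053e-01, -2.28669436e-01, -3.01742808e-01, -3.54659607e-04]), np.float64(0.0016714117685173585))
boomraw 458 [ 0.57205742 -0.04699058  0.23520523] [0.70000257 0.26384695 0.27497217]
both (array([ 0.52981234, -0.23058726, -0.30376514, -0.00160222]), np.float64(0.0014999631168817543))
```

```bash
cat > b.py <<'E'
from h import *; from scipy.optimize import least_squares
z=np.load("pts.npz")
def res(v,P):
    x,y,zz,th,sl=v   # point at seat-ish, axis dir
    d=np.array([np.cos(th),np.sin(th),sl]);d/=np.linalg.norm(d)
    q=P-[x,y,zz];t=q@d;return np.linalg.norm(q-np.outer(t,d),axis=1)-.006,t
for k in("b0","b1"):
    P=z[k];P=P[P[:,1]<.2]
    r=least_squares(lambda v:np.r_[res(v,P)[0],((v[1]-.05)*1)],[.61,.05,.26,1.3,0],loss="soft_l1",f_scale=.002)
    e,t=res(r.x,P);print(k,r.x,np.median(abs(e)))
    th=r.x[3]
    o=np.argsort(t)
    # profile: lateral extents/upper surface by t bin
    for a in np.arange(-.11,.16,.005):
        s=(t>=a)&(t<a+.005)
        if s.sum():print(f"{a*1000:.0f}:{s.sum()},{e[s].max()*1000:.0f}",end=" ")
    print()
for n in("side","top"):
    a=np.load(f"c_{n}.npz");p=a["p"];P=a["P"];hsv=cv2.cvtColor(p,cv2.COLOR_RGB2HSV)
    m=np.isfinite(P[...,0])&((hsv[...,0]<8)|(hsv[...,0]>172))&(hsv[...,1]>130)&(P[...,2]>.22)&(P[...,0]>.5)&(P[...,1]>-.12)&(P[...,1]<.05)
    q=P[m];r=least_squares(lambda c:np.linalg.norm(q-c,axis=1)-.013,q.mean(0)-[0,0,.01],loss="soft_l1",f_scale=.002);print("ball",len(q),r.x)
    # mast: z .05-.2 near
    m=np.isfinite(P[...,0])&(P[...,2]>.04)&(P[...,2]<.22)&(np.hypot(P[...,0]-.66,P[...,1]-.235)<.04);q=P[m];print("mast",len(q),np.median(q,0))
    g=cv2.cvtColor(p,cv2.COLOR_RGB2GRAY)
    m=np.isfinite(P[...,0])&(g<75)&(P[...,2]>.235)&(P[...,2]<.29)&(P[...,0]>.5)&(P[...,1]>-.1)&(P[...,1]<.18);q=P[m]
    print("stops",np.round(q[np.argsort(q[:,1])],3).tolist())
E
python3 b.py
```

```text
b0 [ 0.60411072  0.05000004  0.26317379  1.32899289 -0.01801948] 0.0016561524199007142
-105:11,1 -100:21,8 -95:20,8 -90:7,5 -85:4,5 -80:2,0 -75:5,-1 -70:6,-0 -65:3,-0 -60:5,2 -55:9,2 -50:16,5 -45:8,4 -40:1,-2 -35:4,-1 -30:3,-1 -25:8,1 -20:7,0 -15:1,-0 -10:5,-1 -5:6,2 0:6,-0 5:3,2 10:5,1 15:3,-0 20:6,0 25:8,3 30:13,5 35:8,5 45:4,3 50:6,1 55:3,0 60:4,0 65:6,2 70:4,2 75:3,0 80:4,-0 85:5,0 90:6,4 95:4,1 100:2,2 105:4,0 110:6,3 115:5,2 120:2,2 125:3,1 130:4,1 135:5,1 140:2,1 145:4,1 150:3,3 155:1,-0 
b1 [ 0.60440608  0.05000005  0.26541436  1.32646246 -0.01637511] 0.0015683771224188625
-100:7,3 -95:8,6 -90:13,7 -85:8,5 -80:9,5 -75:7,1 -70:6,0 -65:6,2 -60:4,-1 -55:6,1 -50:7,4 -45:11,5 -40:6,5 -35:6,2 -30:6,1 -25:6,3 -20:4,1 -15:7,1 -10:5,2 -5:8,5 0:5,1 5:6,3 10:6,1 15:5,0 20:7,-0 25:5,-1 30:9,3 35:9,5 40:8,4 45:6,1 50:6,4 55:5,-0 60:6,1 65:4,0 70:7,1 75:4,4 80:7,3 85:6,1 90:7,3 95:5,1 100:5,0 105:6,3 110:5,0 115:7,1 120:6,1 125:6,2 130:7,0 135:3,4 140:7,4 145:5,2 150:4,6 
ball 49 [ 0.58308899 -0.0360777   0.26115477]
mast 206 [0.6515363  0.23084358 0.12999196]
stops [[0.599, 0.002, 0.267],
[... 1282 characters left out ...]
59, 0.01, 0.269], [0.592, 0.014, 0.274], [0.59, 0.014, 0.266], [0.61, 0.081, 0.271], [0.608, 0.081, 0.264], [0.618, 0.082, 0.264], [0.61, 0.084, 0.273], [0.613, 0.084, 0.272], [0.619, 0.084, 0.275], [0.616, 0.084, 0.272], [0.609, 0.085, 0.262], [0.606, 0.087, 0.273], [0.61, 0.087, 0.272], [0.616, 0.087, 0.275], [0.619, 0.087, 0.276], [0.613, 0.087, 0.271], [0.61, 0.09, 0.271], [0.613, 0.09, 0.271], [0.607, 0.091, 0.267], [0.611, 0.094, 0.264], [0.623, 0.142, 0.264], [0.623, 0.146, 0.265], [0.625, 0.152, 0.268], [0.626, 0.156, 0.262], [0.627, 0.159, 0.259], [0.628, 0.161, 0.268], [0.628, 0.165, 0.268], [0.628, 0.168, 0.267], [0.629, 0.172, 0.263], [0.632, 0.175, 0.266], [0.631, 0.177, 0.269]]
```

```bash
cat > c.py <<'E'
from h import *
pts=[]
for n in("side","top"):
    a=np.load(f"c_{n}.npz");P=a["P"];p=a["p"];pts.append(P[np.isfinite(P[...,0])].reshape(-1,3))
P=np.vstack(pts)
P=P[(P[:,2]>.03)&(P[:,2]<.35)&(P[:,0]>.2)&(P[:,0]<.95)&(P[:,1]>-.6)&(P[:,1]<.35)]
H=np.zeros((75,95));ix=((P[:,0]-.2)/.01).astype(int).clip(0,74);iy=((P[:,1]+.6)/.01).astype(int).clip(0,94)
np.maximum.at(H,(ix,iy),P[:,2])
b=(H>0.03).astype(np.uint8);k,l,st,ce=cv2.connectedComponentsWithStats(b,connectivity=8)
for i in range(1,k):
    if st[i,4]>4:
        y,x,w,h=st[i,:4];print(f"x {.2+x*.01:.2f}..{.2+(x+h)*.01:.2f} y {-.6+y*.01:.2f}..{-.6+(y+w)*.01:.2f} zmax {H[l==i].max():.3f}")
E
python3 c.py
```

```text
x 0.20..0.26 y -0.04..0.11 zmax 0.350
x 0.32..0.37 y -0.54..-0.49 zmax 0.041
x 0.32..0.42 y -0.07..0.05 zmax 0.190
x 0.34..0.43 y -0.28..-0.17 zmax 0.194
x 0.35..0.44 y 0.18..0.23 zmax 0.036
x 0.38..0.46 y -0.50..-0.43 zmax 0.036
x 0.41..0.68 y -0.60..-0.59 zmax 0.068
x 0.45..0.52 y -0.46..-0.38 zmax 0.044
x 0.48..0.58 y -0.28..-0.18 zmax 0.195
x 0.57..0.71 y -0.05..0.27 zmax 0.296
x 0.60..0.68 y -0.51..-0.43 zmax 0.165
x 0.61..0.72 y -0.21..-0.11 zmax 0.190
x 0.67..0.76 y -0.41..-0.31 zmax 0.088
x 0.68..0.79 y -0.02..0.10 zmax 0.193
x 0.75..0.94 y -0.59..-0.44 zmax 0.080
x 0.74..0.82 y -0.26..-0.18 zmax 0.097
x 0.83..0.94 y -0.26..0.22 zmax 0.178
```

>>> step_arm:
  moves:
    - [0, 0, 0, 0, 0, 0.146, 0.085]
    - [0, 0, 0, 0, 0, 0.146, 0.085]
    - [0, 0, 0, 0, 0, 0.146, 0.085]
    - [0, 0, 0, 0, 0, 0.146, 0.085]
    - [0, 0, 0, 0, 0, 0, 0.085]

```text
time: 1.35
tool_pos: [0.1732, -0.6005, 0.2313]
tool_rot: [0.0, 0.989, -0.151, 0.0]
contact_force: [0.9, -0.0, -0.4]
gripper_width: 0.994
```

```bash
cat > t.py <<'E'
import sys
from h import *
from scipy.spatial.transform import Rotation as R
def tool():
    s=state();q=s["tool_rot"];return s,R.from_quat(np.r_[q[1:],q[0]])
def rel(p,yaw=None):
    s,r=tool();d=r.inv().apply(np.array(p)-s["tool_pos"])
    M=r.as_matrix();print("t",round(s["time"],2),"pos",np.round(s["tool_pos"],4),"xdir yaw",round(np.arctan2(M[1,0],M[0,0]),4),"tilt",np.round(M[:,2],4),"F",np.round(s["contact_force"],2),"w",round(s["gripper_width"],3),"j6",np.round(s["joint_pos"],2))
    print("shift tool",np.round(d,4))
    if yaw is not None:
        c,sn=np.cos(yaw),np.sin(yaw);T=R.from_matrix(np.array([[c,sn,0],[sn,-c,0],[0,0,-1]]))
        print("rotvec",np.round((r.inv()*T).as_rotvec(),4))
if __name__=="__main__":
    a=[float(x) for x in sys.argv[1:]];rel(a[:3],a[3] if len(a)>3 else None)
E
python3 t.py .5 -.221 .24 -.303
```

```text
t 1.35 pos [ 0.1732 -0.6005  0.2313] xdir yaw -0.3029 tilt [ 0. -0. -1.] F [ 0.87 -0.02 -0.4 ] w 0.994 j6 [-1.41  0.05  1.61  0.    1.48  0.46]
shift tool [ 0.1987 -0.4597 -0.0087]
rotvec [ 0.     -0.      0.0001]
```

>>> step_arm:
  moves:
    - [0.015, -0.034, -0.004, 0, 0, 0, 0.085]
    - [0.015, -0.034, -0.004, 0, 0, 0, 0.085]
    - [0.015, -0.034, -0.004, 0, 0, 0, 0.085]
    - [0.015, -0.034, -0.004, 0, 0, 0, 0.085]
    - [0.015, -0.034, -0.004, 0, 0, 0, 0.085]
    - [0.015, -0.034, -0.004, 0, 0, 0, 0.085]
    - [0.015, -0.034, -0.004, 0, 0, 0, 0.085]
    - [0.015, -0.034, -0.004, 0, 0, 0, 0.085]

```text
time: 2.15
tool_pos: [0.3697, -0.3755, 0.2637]
tool_rot: [0.0, 0.989, -0.149, 0.0]
contact_force: [0.1, 0.3, -0.3]
gripper_width: 0.999
```

>>> step_arm:
  moves:
    - [0.015, -0.034, 0, 0, 0, 0, 0.06]
    - [0.015, -0.034, 0, 0, 0, 0, 0.06]
    - [0.015, -0.034, 0, 0, 0, 0, 0.06]
    - [0.015, -0.034, 0, 0, 0, 0, 0.06]
    - [0.01, -0.025, 0, 0, 0, 0, 0.06]
    - [0.005, -0.015, 0, 0, 0, 0, 0.06]
    - [0, 0, 0, 0, 0, 0, 0.06]

```text
time: 2.85
tool_pos: [0.4937, -0.23, 0.2633]
tool_rot: [-0.0, 0.989, -0.149, -0.0]
contact_force: [-0.4, -0.3, -0.6]
gripper_width: 0.705
```

```bash
python3 t.py .5 -.221 .25 -.303
python3 - <<'E'
from h import *; from fit import *
p,d,P=cloud("wrist");cv2.imwrite("pics/w1.png",p[:,:,::-1])
m=np.isfinite(P[...,0])&(np.hypot(P[...,0]-.53,P[...,1]+.2305)<.06)&(P[...,2]>.01)&(P[...,2]<.19)
q=P[m];print(len(q),fit(q,(.53,-.23,-.3,0)))
g=q[(q[:,2]>.168)&(np.hypot(q[:,0]-.5,q[:,1]+.221)<.02)];print("griptop",len(g),g.mean(0) if len(g) else 0)
E
```

```text
t 2.85 pos [ 0.4937 -0.23    0.2633] xdir yaw -0.2989 tilt [-1.e-04  1.e-04 -1.e+00] F [-0.36 -0.28 -0.59] w 0.705 j6 [-0.57 -0.16  1.76  0.    1.54  1.3 ]
shift tool [ 0.0034 -0.0105  0.0133]
rotvec [-0.0001  0.0001  0.0041]
5854 (array([ 0.52964556, -0.23042357, -0.29769174, -0.00274238]), np.float64(0.0009262965915775578))
griptop 857 [ 0.50196748 -0.22253509  0.17450829]
```

View pics/w1.png

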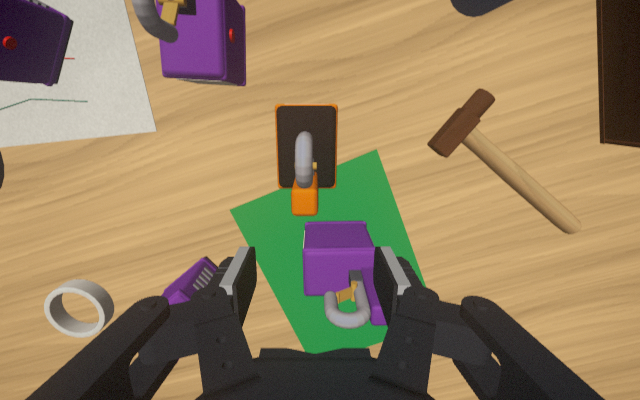

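>>> step_arm:
  moves:
    - [0.0035, -0.0105, 0, 0, 0, 0.004, 0.06]
    - [0, 0, 0.02, 0, 0, 0, 0.06]
    - [0, 0, 0.03, 0, 0, 0, 0.06]
    - [0, 0, 0.03, 0, 0, 0, 0.06]
    - [0, 0, 0.025, 0, 0, 0, 0.06]
    - [0, 0, 0, 0, 0, 0, 0.06]

```text
time: 3.5
tool_pos: [0.4967, -0.2213, 0.1537]
tool_rot: [-0.002, 0.988, -0.154, -0.004]
contact_force: [-0.6, 0.2, 0.0]
gripper_width: 0.702
```

```bash
python3 t.py .5 -.2212 .129 -.303
```

```text
t 3.5 pos [ 0.4967 -0.2213  0.1537] xdir yaw -0.3085 tilt [-0.0073  0.0044 -1.    ] F [-0.55  0.24  0.02] w 0.702 j6 [-0.56 -0.07  1.87 -0.    1.35  1.32]
shift tool [ 0.0034 -0.0011  0.0247]
rotvec [-0.0021  0.0083 -0.0055]
```

>>> step_arm:
  moves:
    - [0.0, 0, 0, 0, 0, 0, 0.06]
    - [0.0, 0, 0, 0, 0, 0, 0.06]

```text
time: 3.7
tool_pos: [0.5005, -0.2232, 0.1605]
tool_rot: [0.001, 0.988, -0.153, 0.002]
contact_force: [-1.0, -1.1, -0.9]
gripper_width: 0.703
```

```bash
python3 t.py .5 -.2212 .129 -.303
```

```text
t 3.7 pos [ 0.5005 -0.2232  0.1605] xdir yaw -0.3077 tilt [ 0.0028 -0.0018 -1.    ] F [-1.01 -1.08 -0.93] w 0.703 j6 [-0.56 -0.08  1.86 -0.    1.35  1.32]
shift tool [-0.0011 -0.0017  0.0315]
rotvec [ 0.0008 -0.0032 -0.0047]
```

>>> step_arm:
  moves:
    - [0.0, -0.001, 0.01, 0, 0, -0.004, 0.06]
    - [0.0, 0, 0.01, 0, 0, 0, 0.06]
    - [0.0, 0, 0.008, 0, 0, 0, 0.06]
    - [0.0, 0, 0.003, 0, 0, 0, 0.06]
    - [0, 0, 0, 0, 0, 0, 0.06]
    - [0, 0, 0, 0, 0, 0, 0.06]
    - [0, 0, 0, 0, 0, 0, 0.06]

```text
time: 4.4
tool_pos: [0.5002, -0.2214, 0.1278]
tool_rot: [0.0, 0.989, -0.151, 0.0]
contact_force: [0.5, -0.2, 0.3]
gripper_width: 0.703
```

```bash
python3 t.py .5 -.2212 .129 -.303
```

```text
t 4.4 pos [ 0.5002 -0.2214  0.1278] xdir yaw -0.3032 tilt [ 7.e-04 -5.e-04 -1.e+00] F [ 0.54 -0.23  0.35] w 0.703 j6 [-0.55 -0.05  1.89 -0.    1.3   1.32]
shift tool [-0.0002 -0.0001 -0.0012]
rotvec [ 0.0002 -0.0008 -0.0002]
```

Spot on. Close on the grip (commanding fully shut for full force).

>>> step_arm:
  moves:
    - [0, 0, 0, 0, 0, 0, 0.0]
    - [0, 0, 0, 0, 0, 0, 0.0]
    - [0, 0, 0, 0, 0, 0, 0.0]
    - [0, 0, 0, 0, 0, 0, 0.0]
    - [0, 0, 0, 0, 0, 0, 0.0]
    - [0, 0, 0, 0, 0, 0, 0.0]

```text
time: 5.0
tool_pos: [0.4998, -0.2215, 0.1276]
tool_rot: [0.0, 0.989, -0.151, 0.0]
contact_force: [-1.5, -1.5, 2.5]
gripper_width: 0.248
```

```bash
python3 t.py .5 -.2212 .129 -.303
```

```text
t 5.0 pos [ 0.4998 -0.2215  0.1276] xdir yaw -0.3032 tilt [-0.e+00 -6.e-04 -1.e+00] F [-1.47 -1.5   2.49] w 0.248 j6 [-0.55 -0.05  1.89 -0.    1.3   1.32]
shift tool [ 0.0001 -0.0004 -0.0014]
rotvec [ 0.0006 -0.0002 -0.0002]
```

>>> step_arm:
  moves:
    - [0, 0, -0.01, 0, 0, 0, 0.0]
    - [0, 0, -0.02, 0, 0, 0, 0.0]
    - [0, 0, -0.03, 0, 0, 0, 0.0]
    - [0, 0, -0.04, 0, 0, 0, 0.0]
    - [0, 0, -0.04, 0, 0, 0, 0.0]
    - [0, 0, -0.04, 0, 0, 0, 0.0]
    - [0, 0, -0.02, 0, 0, 0, 0.0]
    - [0, 0, -0.01, 0, 0, 0, 0.0]

```text
time: 5.8
tool_pos: [0.5003, -0.2212, 0.3399]
tool_rot: [0.0, 0.989, -0.151, 0.001]
contact_force: [-0.6, -0.1, -3.9]
gripper_width: 0.248
```

>>> step_arm:
  moves:
    - [0, 0, 0, 0, 0, 0, 0]
    - [0, 0, 0, 0, 0, 0, 0]
    - [0, 0, 0, 0, 0, 0, 0]
    - [0, 0, 0, 0, 0, 0, 0]

```text
time: 6.2
tool_pos: [0.4993, -0.2209, 0.3351]
tool_rot: [-0.001, 0.989, -0.151, -0.002]
contact_force: [0.1, -0.4, -4.1]
gripper_width: 0.251
```

```bash
python3 t.py .47 .078 .338 -.243
python3 - <<'E'
from h import *;from fit import *
s=state()
for n in("side",):
    p,d,P=cloud(n);cv2.imwrite(f"pics/{n}2.png",p[:,:,::-1])
    m=np.isfinite(P[...,0])&(np.hypot(P[...,0]-.53,P[...,1]+.2305)<.06)&(P[...,2]>.15)&(P[...,2]<.4)
    q=P[m];print(len(q),fit(q,(.53,-.23,-.3,.21)))
E
```

```text
t 6.2 pos [ 0.4993 -0.2209  0.3351] xdir yaw -0.3032 tilt [-0.003   0.0019 -1.    ] F [ 0.07 -0.45 -4.08] w 0.251 j6 [-0.55 -0.17  1.66  0.    1.66  1.32]
shift tool [-0.1172 -0.2765 -0.0022]
rotvec [-0.0011  0.0034 -0.0602]
1540 (array([ 0.52925831, -0.22995368, -0.28230008,  0.20494552]), np.float64(0.0011643090245841165))
```

View pics/side2.png

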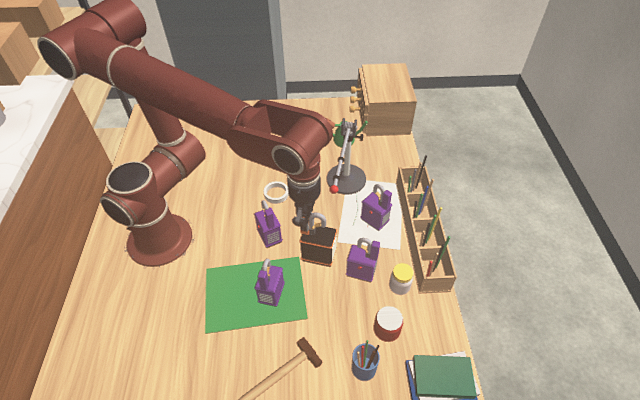

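>>> step_arm:
  moves:
    - [0, 0, 0, 0, 0, -0.03, 0.0]
    - [0, 0, 0, 0, 0, -0.03, 0.0]
    - [-0.01, 0.003, 0, 0, 0, 0, 0.0]
    - [-0.014, 0.003, 0, 0, 0, 0, 0.0]
    - [-0.01, -0.01, 0, 0, 0, 0, 0.0]
    - [-0.008, -0.025, 0, 0, 0, 0, 0.0]
    - [-0.008, -0.032, 0, 0, 0, 0, 0.0]
    - [-0.008, -0.032, 0, 0, 0, 0, 0.0]

```text
time: 7.05
tool_pos: [0.4652, -0.1156, 0.3375]
tool_rot: [-0.0, 0.993, -0.122, 0.0]
contact_force: [-0.1, 0.4, -4.3]
gripper_width: 0.254
```

>>> step_arm:
  moves:
    - [-0.008, -0.032, 0, 0, 0, 0, 0.0]
    - [-0.008, -0.032, 0, 0, 0, 0, 0.0]
    - [-0.008, -0.032, 0, 0, 0, 0, 0.0]
    - [-0.008, -0.032, 0, 0, 0, 0, 0.0]
    - [-0.008, -0.03, 0, 0, 0, 0, 0.0]
    - [-0.005, -0.02, 0, 0, 0, 0, 0.0]
    - [-0.003, -0.01, 0, 0, 0, 0, 0.0]
    - [0, 0, 0, 0, 0, 0, 0.0]

```text
time: 7.85
tool_pos: [0.4641, 0.078, 0.3374]
tool_rot: [-0.0, 0.993, -0.12, 0.0]
contact_force: [0.2, -0.2, -3.5]
gripper_width: 0.252
```

```bash
python3 t.py .47 .078 .338 -.243
```

```text
t 7.85 pos [0.4641 0.078  0.3374] xdir yaw -0.241 tilt [ 3.e-04  1.e-04 -1.e+00] F [ 0.24 -0.24 -3.54] w 0.252 j6 [ 0.01 -0.37  1.81  0.    1.69  1.82]
shift tool [ 0.0057 -0.0014 -0.0006]
rotvec [-0.0002 -0.0002  0.002 ]
```

>>> step_arm:
  moves:
    - [0, 0, 0.01, 0, 0, 0, 0.0]
    - [0, 0, 0.02, 0, 0, 0, 0.0]
    - [0, 0, 0.02, 0, 0, 0, 0.0]
    - [0, 0, 0.015, 0, 0, 0, 0.0]
    - [0, 0, 0.005, 0, 0, 0, 0.0]
    - [0, 0, 0, 0, 0, 0, 0.0]
    - [0, 0, 0, 0, 0, 0, 0.0]
    - [0, 0, 0, 0, 0, 0, 0.0]

```text
time: 8.65
tool_pos: [0.4653, 0.0769, 0.2687]
tool_rot: [-0.0, 0.993, -0.121, 0.001]
contact_force: [0.3, 0.2, -4.1]
gripper_width: 0.247
```

```bash
python3 t.py .47 .078 .2675 -.243
cat > m.py <<'E'
from h import *;from fit import *;import sys
from scipy.optimize import least_squares
from t import tool
tag=sys.argv[1]
s,r=tool();tp=s["tool_pos"];M=r.as_matrix();yaw=np.arctan2(M[1,0],M[0,0])
x0=tp+M@[.031,0,0];x0=(x0[0],x0[1],yaw,tp[2]-.128)
print("pred",np.round(x0,4))
def bres(v,P):
    th=v[2];d=np.array([np.cos(th),np.sin(th),v[3]]);d/=np.linalg.norm(d)
    q=P-[v[0],.046,v[1]];t=q@d;return np.linalg.norm(q-np.outer(t,d),axis=1)-.006
for n in sys.argv[2:]:
    p,d,P=cloud(n);cv2.imwrite(f"pics/{n}_{tag}.png",p[:,:,::-1]);np.savez(f"c_{n}_{tag}.npz",p=p,P=P)
    f=np.isfinite(P[...,0])
    q=P[f];L=toframe(q,*x0)
    k=(abs(L[:,0])<.055)&(abs(L[:,1])<.04)&(L[:,2]<.12)&(L[:,2]>-.01)
    k|=(L[:,0]>-.025)&(L[:,0]<.03)&(abs(L[:,1])<.011)&(L[:,2]>.09)&(L[:,2]<.19)
    if k.sum()>60:
        v,e=fit(q[k],x0);print(n,"lamp",k.sum(),np.round(v,4),round(e,4))
    # boom: near expected line, excluding stops
    th=1.3277;dd=np.array([np.cos(th),np.sin(th),0]);o=q-[.603,.046,.26];t=o@dd;rr=np.linalg.norm(o-np.outer(t,dd),axis=1)
    b=(rr<.02)&(((t>-.07)&(t<-.06))|((t>-.03)&(t<.03))|((t>.06)&(t<.15)))
    if b.sum()>30:
        R=least_squares(bres,[.603,.26,th,0],args=(q[b],),loss="soft_l1",f_scale=.002);print(n,"boom",b.sum(),"x@y.046,z,th,slope",np.round(R.x,4))
E
python3 m.py 3 side top wrist
```

```text
t 8.65 pos [0.4653 0.0769 0.2687] xdir yaw -0.2434 tilt [ 0.0023  0.     -1.    ] F [ 0.27  0.23 -4.06] w 0.247 j6 [ 0.01 -0.35  1.91 -0.    1.58  1.82]
shift tool [ 0.0043 -0.0022  0.0012]
rotvec [-0.0006 -0.0023 -0.0004]
pred [ 0.4954  0.0695 -0.2434  0.1407]
side lamp 1093 [ 0.4958  0.0697 -0.2382  0.1391] 0.0014
side boom 138 x@y.046,z,th,slope [6.0260e-01 2.6140e-01 1.3269e+00 1.1000e-03]
top boom 186 x@y.046,z,th,slope [6.0350e-01 2.6320e-01 1.3306e+00 7.0000e-04]
wrist lamp 17441 [ 0.4953  0.0704 -0.2419  0.1382] 0.0008
```

View pics/wrist_3.png

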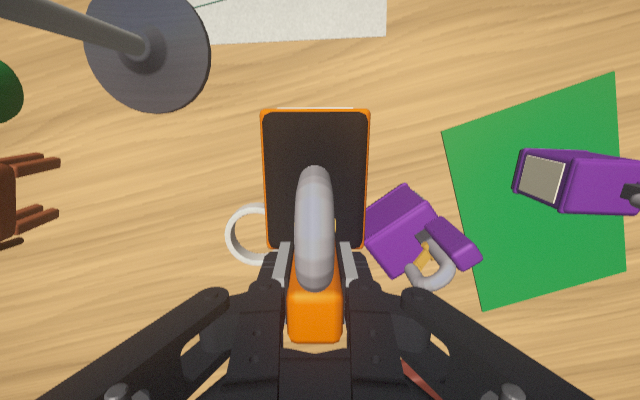

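View pics/side_3.png

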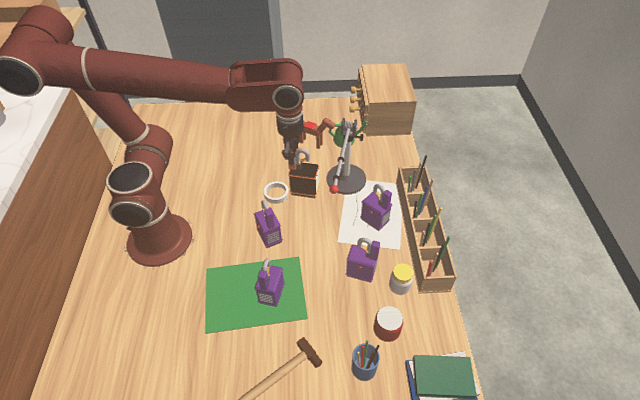

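>>> step_arm:
  moves:
    - [0.008, -0.0026, 0, 0, 0, 0, 0.0]
    - [0.012, 0, 0, 0, 0, 0, 0.0]
    - [0.015, 0, 0, 0, 0, 0, 0.0]
    - [0.015, 0, 0, 0, 0, 0, 0.0]
    - [0.01, 0, 0, 0, 0, 0, 0.0]
    - [0.005, 0, 0, 0, 0, 0, 0.0]
    - [0, 0, 0, 0, 0, 0, 0.0]
    - [0, 0, 0, 0, 0, 0, 0.0]

```text
time: 9.6
tool_pos: [0.5282, 0.064, 0.2671]
tool_rot: [-0.0, 0.993, -0.121, -0.0]
contact_force: [0.2, 0.9, -4.3]
gripper_width: 0.251
```

```bash
python3 t.py .47 .078 .2675 -.243;python3 m.py 4 side top wrist
```

```text
t 9.6 pos [0.5282 0.064  0.2671] xdir yaw -0.2432 tilt [-7.e-04  1.e-04 -1.e+00] F [ 0.22  0.92 -4.28] w 0.251 j6 [-0.02 -0.19  1.78  0.    1.55  1.79]
shift tool [-0.0598  0.0004 -0.0003]
rotvec [ 0.0001  0.0007 -0.0002]
pred [ 0.5583  0.0565 -0.2432  0.1391]
side lamp 951 [ 0.558   0.0571 -0.2527  0.1371] 0.0014
side boom 140 x@y.046,z,th,slope [ 6.0230e-01  2.6120e-01  1.3186e+00 -4.0000e-04]
top boom 49 x@y.046,z,th,slope [ 0.6033  0.2641  1.3182 -0.0142]
wrist lamp 16557 [ 0.5574  0.0576 -0.2388  0.137 ] 0.0008
wrist boom 9203 x@y.046,z,th,slope [0.6039 0.2599 1.3252 0.0016]
```

View pics/wrist_4.png

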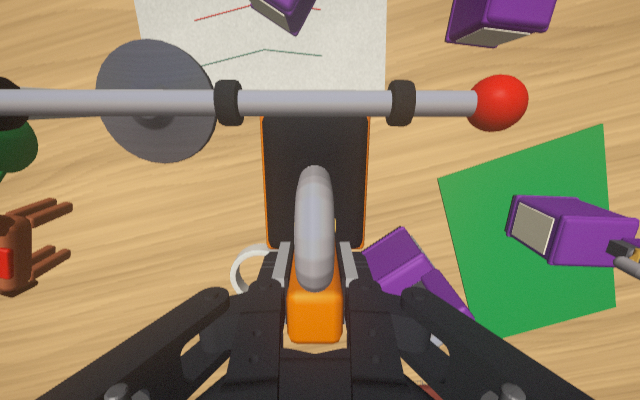

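>>> step_arm:
  moves:
    - [0.006, 0, -0.002, 0, 0, 0, 0.0]
    - [0.01, 0, 0, 0, 0, 0, 0.0]
    - [0.01, 0, 0, 0, 0, 0, 0.0]
    - [0.008, 0, 0, 0, 0, 0, 0.0]
    - [0.006, 0, 0, 0, 0, 0, 0.0]
    - [0.004, 0, 0, 0, 0, 0, 0.0]
    - [0.0015, 0, 0, 0, 0, 0, 0.0]
    - [0, 0, 0, 0, 0, 0, 0.0]

```text
time: 10.55
tool_pos: [0.5725, 0.0529, 0.2692]
tool_rot: [-0.0, 0.993, -0.121, -0.0]
contact_force: [-0.0, -0.2, -3.5]
gripper_width: 0.253
```

```bash
python3 t.py .5725 .0532 .269 -.243;python3 m.py 5 side wrist
```

```text
t 10.55 pos [0.5725 0.0529 0.2692] xdir yaw -0.2433 tilt [-4.e-04  1.e-04 -1.e+00] F [-0.02 -0.16 -3.51] w 0.253 j6 [-0.04 -0.09  1.69  0.    1.54  1.78]
shift tool [-0.0001 -0.0003  0.0002]
rotvec [ 0.      0.0004 -0.0003]
pred [ 0.6026  0.0454 -0.2433  0.1412]
side lamp 958 [ 0.6029  0.0461 -0.2414  0.139 ] 0.0014
side boom 175 x@y.046,z,th,slope [0.6026 0.2594 1.3214 0.0183]
wrist lamp 16331 [ 0.6025  0.0462 -0.2399  0.1389] 0.0009
wrist boom 7335 x@y.046,z,th,slope [0.6049 0.2589 1.3328 0.0095]
```

View pics/wrist_5.png

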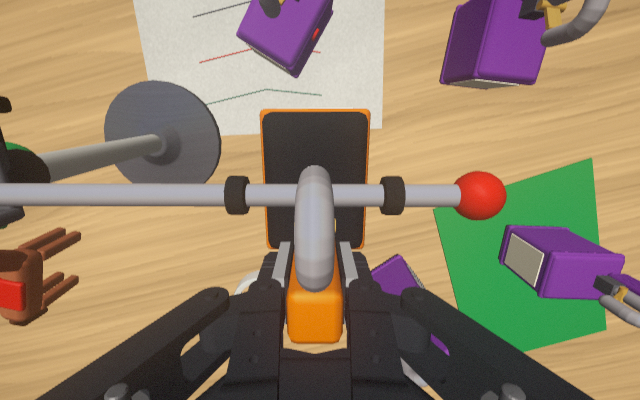

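>>> step_arm:
  moves:
    - [0, 0, 0.003, 0, 0, 0, 0.0]
    - [0, 0, 0.003, 0, 0, 0, 0.0]
    - [0, 0, 0.003, 0, 0, 0, 0.0]
    - [0, 0, 0.003, 0, 0, 0, 0.0]
    - [0, 0, 0.003, 0, 0, 0, 0.0]
    - [0, 0, 0.003, 0, 0, 0, 0.0]
    - [0, 0, 0.003, 0, 0, 0, 0.0]
    - [0, 0, 0.003, 0, 0, 0, 0.0]

```text
time: 11.45
tool_pos: [0.5725, 0.053, 0.2468]
tool_rot: [0.0, 0.993, -0.121, 0.0]
contact_force: [-5.6, 0.1, 4.9]
gripper_width: 0.246
```

>>> step_arm:
  moves:
    - [0, 0, 0.003, 0, 0, 0, 0.0]
    - [0, 0, 0.003, 0, 0, 0, 0.0]
    - [0, 0, 0.003, 0, 0, 0, 0.0]
    - [0, 0, 0.003, 0, 0, 0, 0.0]

```text
time: 11.85
tool_pos: [0.5728, 0.0534, 0.2355]
tool_rot: [-0.001, 0.993, -0.121, 0.001]
contact_force: [-6.1, 1.9, 6.7]
gripper_width: 0.255
```

>>> step_arm:
  moves:
    - [0, 0, 0.003, 0, 0, 0, 0.0]
    - [0, 0, 0.003, 0, 0, 0, 0.0]
    - [0, 0, 0.003, 0, 0, 0, 0.0]
    - [0, 0, 0.003, 0, 0, 0, 0.0]

```text
time: 12.25
tool_pos: [0.5734, 0.054, 0.2244]
tool_rot: [-0.001, 0.993, -0.121, 0.002]
contact_force: [-5.7, 3.9, 7.5]
gripper_width: 0.252
```

```bash
python3 t.py .5725 .0532 .269 -.243;python3 m.py 6 side wrist
```

```text
t 12.25 pos [0.5734 0.054  0.2244] xdir yaw -0.2424 tilt [ 0.0036  0.0022 -1.    ] F [-5.71  3.92  7.49] w 0.252 j6 [-0.04 -0.06  1.74  0.    1.46  1.78]
shift tool [-0.0006  0.0009 -0.0446]
rotvec [-0.003  -0.003   0.0006]
pred [ 0.6035  0.0466 -0.2424  0.0964]
side lamp 877 [ 0.6045  0.0471 -0.2385  0.0949] 0.0014
side boom 157 x@y.046,z,th,slope [ 0.6048  0.2608  1.3383 -0.0799]
wrist lamp 16135 [ 0.6033  0.0473 -0.239   0.0937] 0.0008
wrist boom 7093 x@y.046,z,th,slope [ 0.6014  0.2696  1.2973 -0.2105]
```

View pics/wrist_6.png

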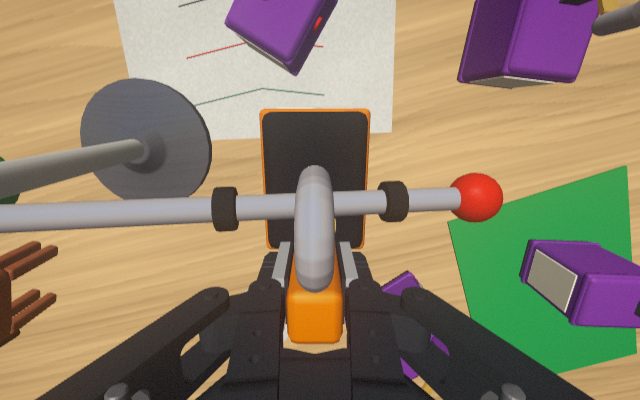

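>>> step_arm:
  moves:
    - [0, -0.0005, 0.002, 0, 0, 0, 0.0]
    - [0, -0.0005, 0.002, 0, 0, 0, 0.0]
    - [0, -0.0005, 0.002, 0, 0, 0, 0.0]
    - [0, -0.0005, 0.002, 0, 0, 0, 0.0]
    - [0, 0, 0.002, 0, 0, 0, 0.0]

```text
time: 12.85
tool_pos: [0.5739, 0.0553, 0.2147]
tool_rot: [-0.001, 0.993, -0.121, 0.002]
contact_force: [-6.4, 1.9, 9.0]
gripper_width: 0.252
```

>>> step_arm:
  moves:
    - [0, -0.0005, 0.002, 0, 0, 0, 0.0]
    - [0, 0, 0.002, 0, 0, 0, 0.0]
    - [0, -0.0005, 0.002, 0, 0, 0, 0.0]
    - [0, 0, 0.002, 0, 0, 0, 0.0]

```text
time: 13.25
tool_pos: [0.5744, 0.0563, 0.2071]
tool_rot: [-0.001, 0.993, -0.121, 0.002]
contact_force: [-6.3, 0.9, 10.5]
gripper_width: 0.251
```

```bash
python3 t.py .5725 .0532 .269 -.243;python3 m.py 7 side wrist
```

```text
t 13.25 pos [0.5744 0.0563 0.2071] xdir yaw -0.2429 tilt [ 4.2e-03  7.0e-04 -1.0e+00] F [-6.32  0.95 10.51] w 0.251 j6 [-0.03 -0.05  1.75  0.    1.43  1.78]
shift tool [-0.0009  0.0033 -0.0619]
rotvec [-0.0017 -0.0039  0.0001]
pred [ 0.6045  0.0488 -0.2429  0.0791]
side lamp 861 [ 0.6056  0.0494 -0.2391  0.0778] 0.0014
side boom 116 x@y.046,z,th,slope [ 0.6041  0.2581  1.3374 -0.0839]
wrist lamp 16172 [ 0.6044  0.0496 -0.2446  0.0767] 0.0009
wrist boom 8543 x@y.046,z,th,slope [ 0.597   0.2601  1.2321 -0.1082]
```

View pics/wrist_7.png

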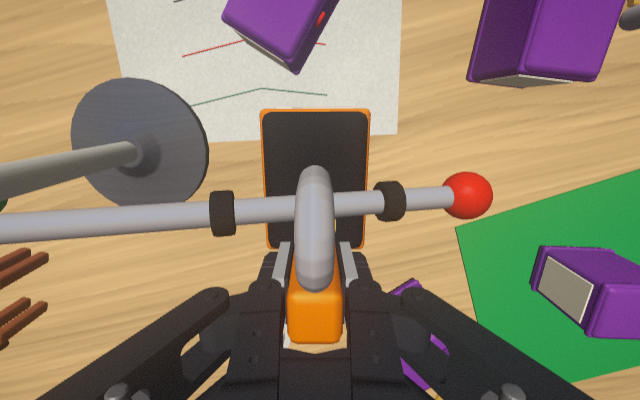

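```bash
cat > ball.py <<'E'
from h import *;import sys
from scipy.optimize import least_squares
def ball(n,tag):
    a=np.load(f"c_{n}_{tag}.npz");p=a["p"];P=a["P"];hsv=cv2.cvtColor(p,cv2.COLOR_RGB2HSV)
    m=np.isfinite(P[...,0])&((hsv[...,0]<8)|(hsv[...,0]>172))&(hsv[...,1]>130)&(np.linalg.norm(P-[.583,-.03,.22],axis=-1)<.1)
    q=P[m];r=least_squares(lambda c:np.linalg.norm(q-c,axis=1)-.013,q.mean(0)-[0,0,.01],loss="soft_l1",f_scale=.002).x
    # boom axis: pivot (.652,.240,.260), ball 285 mm away
    th=np.arcsin((.26-r[2])/.285);print(n,tag,"ball",np.round(r,4),"tilt",round(th,3),"seat z",round(.26-.2*np.sin(th),4))
for n in sys.argv[2:]:ball(n,sys.argv[1])
E
for t in 5 6 7;do python3 ball.py $t side wrist;done
```

```text
side 5 ball [ 0.5826 -0.0358  0.2612] tilt -0.004 seat z 0.2608
wrist 5 ball [ 0.5834 -0.0363  0.2599] tilt 0.0 seat z 0.26
side 6 ball [ 0.5835 -0.0325  0.2174] tilt 0.15 seat z 0.2301
wrist 6 ball [ 0.5843 -0.0328  0.2154] tilt 0.157 seat z 0.2287
side 7 ball [ 0.5843 -0.0285  0.1946] tilt 0.232 seat z 0.2141
wrist 7 ball [ 0.5854 -0.0286  0.1931] tilt 0.237 seat z 0.213
```

>>> step_arm:
  moves:
    - [-0.001, 0, 0, 0, 0, 0, 0.0]
    - [-0.001, 0, 0, 0, 0, 0, 0.0]
    - [-0.001, 0, 0, 0, 0, 0, 0.0]
    - [0, 0, 0, 0, 0, 0, 0.0]

```text
time: 13.75
tool_pos: [0.5723, 0.056, 0.2072]
tool_rot: [0.0, 0.993, -0.121, 0.003]
contact_force: [-4.6, -1.4, 8.4]
gripper_width: 0.251
```

```bash
python3 t.py .5725 .0532 .269 -.243;python3 m.py 8 side wrist; python3 ball.py 8 side wrist
```

```text
t 13.75 pos [0.5723 0.056  0.2072] xdir yaw -0.2434 tilt [ 0.0065 -0.0015 -1.    ] F [-4.61 -1.39  8.36] w 0.251 j6 [-0.03 -0.05  1.76 -0.    1.43  1.78]
shift tool [ 0.0013  0.0027 -0.0618]
rotvec [-0.0001 -0.0066 -0.0004]
pred [ 0.6024  0.0486 -0.2434  0.0792]
side lamp 868 [ 0.6029  0.0491 -0.2429  0.0781] 0.0014
side boom 114 x@y.046,z,th,slope [ 0.6028  0.2576  1.3221 -0.0786]
wrist lamp 16062 [ 0.6017  0.0493 -0.2463  0.0768] 0.0009
wrist boom 7220 x@y.046,z,th,slope [ 0.6042  0.2589  1.3398 -0.1493]
side 8 ball [ 0.5849 -0.0287  0.1976] tilt 0.221 seat z 0.2162
wrist 8 ball [ 0.585  -0.03    0.1991] tilt 0.215 seat z 0.2173
```

>>> step_arm:
  moves:
    - [-0.0005, 0, 0.002, 0, 0, 0, 0.0]
    - [0, 0, 0.002, 0, 0, 0, 0.0]
    - [0, 0, 0.002, 0, 0, 0, 0.0]
    - [0, 0, 0.002, 0, 0, 0, 0.0]

```text
time: 14.25
tool_pos: [0.5724, 0.0563, 0.1975]
tool_rot: [-0.0, 0.993, -0.121, 0.004]
contact_force: [4.3, -1.6, 7.2]
gripper_width: 0.249
```

```bash
python3 t.py .5725 .0532 .269 -.243;python3 m.py 9 wrist; python3 ball.py 9 wrist
```

```text
t 14.25 pos [0.5724 0.0563 0.1975] xdir yaw -0.2434 tilt [ 8.e-03 -8.e-04 -1.e+00] F [ 4.31 -1.61  7.2 ] w 0.249 j6 [-0.03 -0.05  1.77 -0.    1.41  1.78]
shift tool [ 0.0014  0.0029 -0.0715]
rotvec [-0.0012 -0.008  -0.0004]
pred [ 0.6025  0.0488 -0.2434  0.0695]
wrist lamp 16325 [ 0.6025  0.0495 -0.2447  0.0676] 0.0009
wrist boom 11945 x@y.046,z,th,slope [ 0.5981  0.2574  1.261  -0.1284]
wrist 9 ball [ 0.584  -0.034   0.2232] tilt 0.129 seat z 0.2342
```

>>> step_arm:
  moves:
    - [0.0005, 0.0005, -0.002, 0, 0, 0, 0.0]
    - [0.0005, 0.0005, -0.003, 0, 0, 0, 0.0]
    - [0.0005, 0.0005, -0.003, 0, 0, 0, 0.0]
    - [0, 0.0005, -0.003, 0, 0, 0, 0.0]
    - [0, 0.0005, -0.003, 0, 0, 0, 0.0]
    - [0, 0.0005, -0.003, 0, 0, 0, 0.0]
    - [0, 0, -0.002, 0, 0, 0, 0.0]
    - [0, 0, 0, 0, 0, 0, 0.0]

```text
time: 15.1
tool_pos: [0.5718, 0.0541, 0.2152]
tool_rot: [-0.001, 0.993, -0.121, 0.002]
contact_force: [5.6, 2.6, 3.8]
gripper_width: 0.246
```

```bash
python3 t.py .5725 .0532 .2233 -.243;python3 m.py 10 side wrist; python3 ball.py 10 side wrist
```

```text
t 15.1 pos [0.5718 0.0541 0.2152] xdir yaw -0.2426 tilt [ 0.0037  0.0013 -1.    ] F [5.6  2.58 3.79] w 0.246 j6 [-0.04 -0.06  1.75  0.    1.45  1.78]
shift tool [ 0.0009  0.0007 -0.0081]
rotvec [-0.0022 -0.0033  0.0004]
pred [ 0.6019  0.0466 -0.2426  0.0872]
side lamp 890 [ 0.6022  0.0473 -0.2432  0.0857] 0.0014
side boom 201 x@y.046,z,th,slope [ 0.6035  0.2617  1.3292 -0.0269]
wrist lamp 16312 [ 0.6018  0.0473 -0.2431  0.0851] 0.0009
wrist boom 14595 x@y.046,z,th,slope [ 0.6054  0.2621  1.3445 -0.0571]
side 10 ball [ 0.5824 -0.036   0.2496] tilt 0.036 seat z 0.2527
wrist 10 ball [ 0.5834 -0.0361  0.2492] tilt 0.038 seat z 0.2524
```

>>> step_arm:
  moves:
    - [0.0008, 0, -0.001, 0, 0, 0, 0.0]
    - [0.0008, 0, -0.002, 0, 0, 0, 0.0]
    - [0.0, 0, -0.002, 0, 0, 0, 0.0]
    - [0, 0, -0.001, 0, 0, 0, 0.0]
    - [0, 0, 0, 0, 0, 0, 0.0]
    - [0, 0, 0, 0, 0, 0, 0.0]

```text
time: 15.8
tool_pos: [0.572, 0.0531, 0.2203]
tool_rot: [-0.0, 0.993, -0.121, -0.0]
contact_force: [2.5, 3.0, 1.6]
gripper_width: 0.25
```

```bash
python3 t.py .5725 .0532 .2233 -.243;python3 m.py 11 side wrist; python3 ball.py 11 side wrist
```

```text
t 15.8 pos [0.572  0.0531 0.2203] xdir yaw -0.2432 tilt [-2.e-04  2.e-04 -1.e+00] F [2.48 3.02 1.59] w 0.25 j6 [-0.04 -0.06  1.74  0.    1.46  1.78]
shift tool [ 0.0005 -0.0002 -0.003 ]
rotvec [-0.0002  0.0003 -0.0002]
pred [ 0.6021  0.0457 -0.2432  0.0923]
side lamp 898 [ 0.6021  0.0464 -0.2398  0.0906] 0.0014
side boom 203 x@y.046,z,th,slope [ 0.6043  0.2659  1.3385 -0.0448]
wrist lamp 16366 [ 0.602   0.0462 -0.2463  0.09  ] 0.0009
wrist boom 14507 x@y.046,z,th,slope [ 0.6061  0.2673  1.3493 -0.0812]
side 11 ball [ 0.5824 -0.0348  0.2576] tilt 0.009 seat z 0.2583
wrist 11 ball [ 0.5834 -0.0362  0.2571] tilt 0.01 seat z 0.258
```

View pics/wrist_11.png

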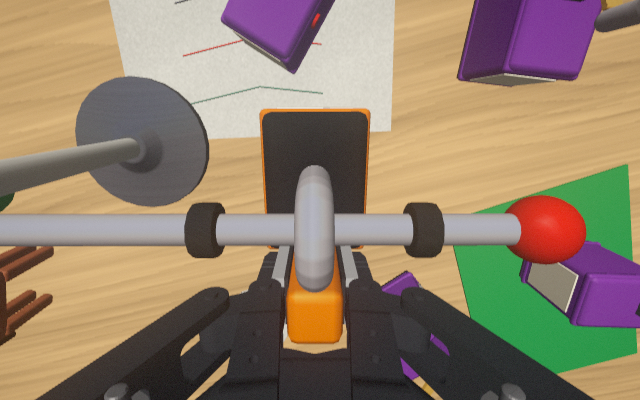

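>>> step_arm:
  moves:
    - [0.0006, -0.0007, -0.001, 0, 0, 0, 0.0]
    - [0.0, -0.0005, -0.0008, 0, 0, 0, 0.0]
    - [0.0, 0, 0, 0, 0, 0, 0.0]
    - [0, 0, 0, 0, 0, 0, 0.0]
    - [0, 0, 0, 0, 0, 0, 0.0]

```text
time: 16.4
tool_pos: [0.5727, 0.0536, 0.2218]
tool_rot: [0.0, 0.993, -0.122, -0.0]
contact_force: [0.4, -2.8, 1.4]
gripper_width: 0.25
```

```bash
python3 t.py .5725 .0532 .2233 -.243;python3 m.py 12 side wrist; python3 ball.py 12 side wrist
python3 - <<'E'
import cv2
p=cv2.imread("pics/side_12.png")[110:230,290:400];cv2.imwrite("pics/side_12z.png",cv2.resize(p,(550,600),interpolation=cv2.INTER_CUBIC))
E
```

```text
t 16.4 pos [0.5727 0.0536 0.2218] xdir yaw -0.2437 tilt [-8.e-04 -7.e-04 -1.e+00] F [ 0.39 -2.79  1.37] w 0.25 j6 [-0.04 -0.06  1.74 -0.    1.46  1.78]
shift tool [-0.0001  0.0005 -0.0015]
rotvec [ 0.0009  0.0006 -0.0007]
pred [ 0.6028  0.0461 -0.2437  0.0938]
side lamp 890 [ 0.6032  0.0466 -0.2501  0.092 ] 0.0014
side boom 191 x@y.046,z,th,slope [ 0.6029  0.2635  1.3293 -0.018 ]
wrist lamp 16467 [ 0.6028  0.0466 -0.2458  0.0915] 0.0009
wrist boom 14159 x@y.046,z,th,slope [ 0.6055  0.2689  1.3445 -0.0869]
side 12 ball [ 0.5821 -0.0358  0.2607] tilt -0.003 seat z 0.2605
wrist 12 ball [ 0.5834 -0.0363  0.2597] tilt 0.001 seat z 0.2598
```

View pics/side_12z.png

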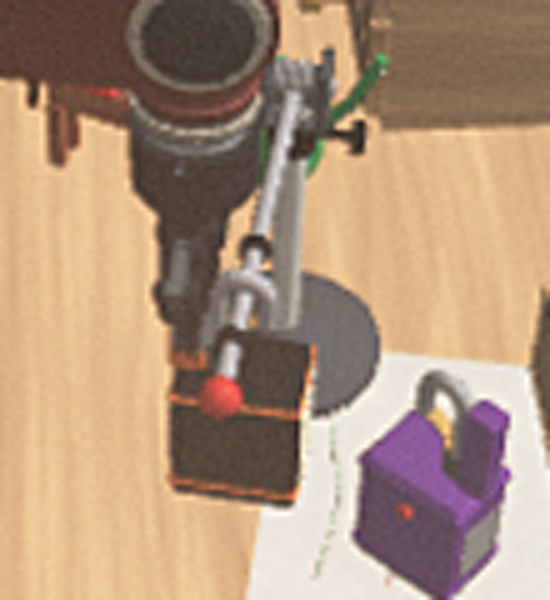

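>>> step_arm:
  moves:
    - [0.0, 0.0006, -0.0005, 0, 0, 0, 0.0]
    - [0, 0, 0, 0, 0, 0, 0.0]
    - [0, 0, 0, 0, 0, 0, 0.0]
    - [0, 0, 0, 0, 0, 0, 0.0]

```text
time: 16.9
tool_pos: [0.5727, 0.0537, 0.2221]
tool_rot: [-0.0, 0.993, -0.121, -0.0]
contact_force: [1.7, -0.6, -3.6]
gripper_width: 0.252
```

>>> step_arm:
  moves:
    - [0.0, 0.0, 0.0004, 0, 0, 0, 0.0]
    - [0, 0, 0, 0, 0, 0, 0.0]
    - [0, 0, 0, 0, 0, 0, 0.0]
    - [0, 0, 0, 0, 0, 0, 0.0]

```text
time: 17.3
tool_pos: [0.5727, 0.0537, 0.2221]
tool_rot: [-0.0, 0.993, -0.121, -0.0]
contact_force: [0.9, -0.3, -2.6]
gripper_width: 0.25
```

>>> step_arm:
  moves:
    - [0.0003, 0.0, 0.0004, 0, 0, 0, 0.0]
    - [0, 0, 0, 0, 0, 0, 0.0]
    - [0, 0, 0, 0, 0, 0, 0.0]
    - [0, 0, 0, 0, 0, 0, 0.0]

```text
time: 17.7
tool_pos: [0.5731, 0.0535, 0.2218]
tool_rot: [-0.0, 0.993, -0.121, -0.0]
contact_force: [0.1, 0.8, -2.3]
gripper_width: 0.248
```

>>> step_arm:
  moves:
    - [0.0, 0.0, 0.0004, 0, 0, 0, 0.0]
    - [0, 0, 0, 0, 0, 0, 0.0]
    - [0, 0, 0, 0, 0, 0, 0.0]
    - [0, 0, 0, 0, 0, 0, 0.0]

```text
time: 18.1
tool_pos: [0.5732, 0.0534, 0.2216]
tool_rot: [-0.0, 0.993, -0.121, 0.0]
contact_force: [-0.9, 0.5, -0.8]
gripper_width: 0.251
```

Nearly unloaded. Release gradually.

>>> step_arm:
  moves:
    - [0, 0, 0, 0, 0, 0, 0.018]
    - [0, 0, 0, 0, 0, 0, 0.02]
    - [0, 0, 0, 0, 0, 0, 0.022]
    - [0, 0, 0, 0, 0, 0, 0.024]
    - [0, 0, 0, 0, 0, 0, 0.026]
    - [0, 0, 0, 0, 0, 0, 0.028]
    - [0, 0, 0, 0, 0, 0, 0.03]
    - [0, 0, 0, 0, 0, 0, 0.032]

```text
time: 18.9
tool_pos: [0.5732, 0.0534, 0.2215]
tool_rot: [0.0, 0.993, -0.121, 0.0]
contact_force: [0.4, 0.6, -0.0]
gripper_width: 0.379
```

>>> step_arm:
  moves:
    - [0, 0, 0, 0, 0, 0, 0.036]
    - [0, 0, 0, 0, 0, 0, 0.04]
    - [0, 0, 0, 0, 0, 0, 0.045]
    - [0, 0, 0, 0, 0, 0, 0.05]
    - [0, 0, 0, 0, 0, 0, 0.055]
    - [0, 0, 0, 0, 0, 0, 0.055]
    - [0, 0, 0, 0, 0, 0, 0.055]

```text
time: 19.6
tool_pos: [0.5731, 0.0534, 0.2214]
tool_rot: [-0.0, 0.993, -0.121, 0.0]
contact_force: [-0.4, -0.3, -0.4]
gripper_width: 0.649
```

```bash
python3 t.py .5725 .0532 .2233 -.243;python3 m.py 13 side wrist; python3 ball.py 13 side wrist
```

```text
t 19.6 pos [0.5731 0.0534 0.2214] xdir yaw -0.2432 tilt [ 0.  0. -1.] F [-0.38 -0.26 -0.4 ] w 0.649 j6 [-0.04 -0.06  1.74  0.    1.46  1.78]
shift tool [-0.0006  0.0004 -0.0019]
rotvec [-0.     -0.     -0.0002]
pred [ 0.6032  0.0459 -0.2432  0.0934]
side lamp 899 [ 0.6052  0.0467 -0.2406  0.0921] 0.0014
side boom 197 x@y.046,z,th,slope [ 0.6032  0.2629  1.3287 -0.0139]
wrist lamp 16798 [ 0.6042  0.0464 -0.2415  0.0914] 0.0009
wrist boom 13524 x@y.046,z,th,slope [ 0.6061  0.269   1.3496 -0.0879]
side 13 ball [ 0.5861 -0.0393  0.2765] tilt -0.058 seat z 0.2716
wrist 13 ball [ 0.5834 -0.0363  0.2598] tilt 0.001 seat z 0.2598
```

View pics/wrist_13.png

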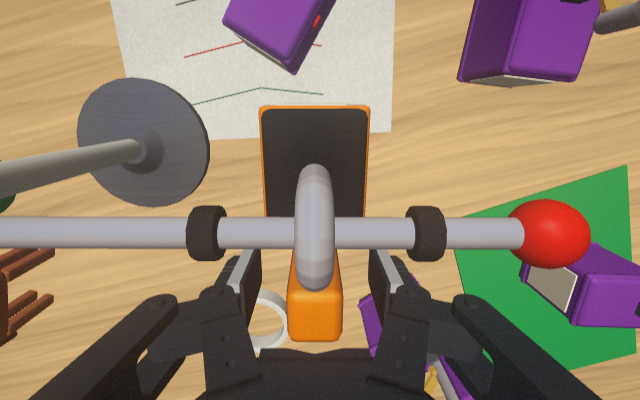

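>>> step_arm:
  moves:
    - [0, 0, -0.005, 0, 0, 0, 0.055]
    - [0, 0, -0.01, 0, 0, 0, 0.055]
    - [0, 0, -0.02, 0, 0, 0, 0.055]
    - [0, 0, -0.03, 0, 0, 0, 0.055]
    - [0, 0, -0.035, 0, 0, 0, 0.055]
    - [0, 0, -0.03, 0, 0, 0, 0.055]
    - [0, 0, -0.02, 0, 0, 0, 0.055]
    - [0, 0, -0.01, 0, 0, 0, 0.055]

```text
time: 20.5
tool_pos: [0.5738, 0.0534, 0.3855]
tool_rot: [-0.0, 0.993, -0.121, 0.003]
contact_force: [0.0, 0.2, 0.9]
gripper_width: 0.647
```

>>> step_arm:
  moves:
    - [-0.01, 0, 0, 0, 0, 0, 0.055]
    - [-0.02, 0, 0, 0, 0, 0, 0.055]
    - [-0.03, 0, 0, 0, 0, 0, 0.055]
    - [-0.03, 0, 0, 0, 0, 0, 0.055]
    - [-0.02, 0, 0, 0, 0, 0, 0.055]
    - [-0.01, 0, 0, 0, 0, 0, 0.055]
    - [0, 0, 0, 0, 0, 0, 0.055]
    - [0, 0, 0, 0, 0, 0, 0.055]

```text
time: 21.3
tool_pos: [0.4568, 0.0822, 0.3807]
tool_rot: [0.0, 0.993, -0.121, -0.0]
contact_force: [0.3, 0.5, 0.7]
gripper_width: 0.644
```

```bash
cat > e.py <<'E'
from h import *;from fit import *;import sys
tag=sys.argv[1]
print(state()["time"],state()["contact_force"])
for n in("side","top","wrist"):
    p,d,P=cloud(n);cv2.imwrite(f"pics/{n}_{tag}.png",p[:,:,::-1]);np.savez(f"c_{n}_{tag}.npz",p=p,P=P)
    q=P[np.isfinite(P[...,0])];x0=(.604,.0465,-.242,.0925);L=toframe(q,*x0)
    k=(abs(L[:,0])<.055)&(abs(L[:,1])<.04)&(L[:,2]<.12)&(L[:,2]>-.015)
    k|=(L[:,0]>-.05)&(L[:,0]<.03)&(abs(L[:,1])<.014)&(L[:,2]>.09)&(L[:,2]<.19)
    q=q[k]
    if len(q)<60:continue
    from scipy.spatial.transform import Rotation as R
    from scipy.optimize import least_squares
    def f(v):return lampsdf(R.from_rotvec([v[3],v[4],0]).apply(toframe(q,v[0],v[1],v[2],v[5]+.166)) +[0,0,.166])
    r=least_squares(f,[*x0[:3],0,0,x0[3]],loss="soft_l1",f_scale=.003);e=np.abs(f(r.x))
    m=e<.006
    print(n,len(q),np.round(r.x,4),"med",round(np.median(e),4))
E
python3 e.py 14; python3 ball.py 14 side wrist
python3 - <<'E'
import cv2
p=cv2.imread("pics/side_14.png")[110:230,290:400];cv2.imwrite("pics/side_14z.png",cv2.resize(p,(550,600),interpolation=cv2.INTER_CUBIC))
E
```

```text
21.3 [0.2554612  0.47062869 0.65723293]
side 1031 [ 0.602   0.047  -0.2394 -0.0038  0.0359  0.0922] med 0.0015
top 388 [ 0.6044  0.048  -0.2305 -0.0107  0.0232  0.0939] med 0.0017
wrist 4364 [ 0.6032  0.047  -0.2502 -0.0041  0.0275  0.0917] med 0.0012
side 14 ball [ 0.5829 -0.0351  0.2601] tilt -0.0 seat z 0.2601
wrist 14 ball [ 0.5839 -0.036   0.2598] tilt 0.001 seat z 0.2598
```

View pics/side_14z.png

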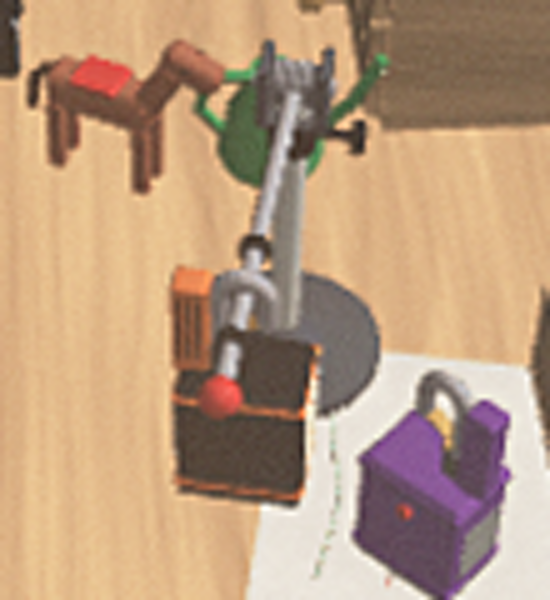

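View pics/wrist_14.png

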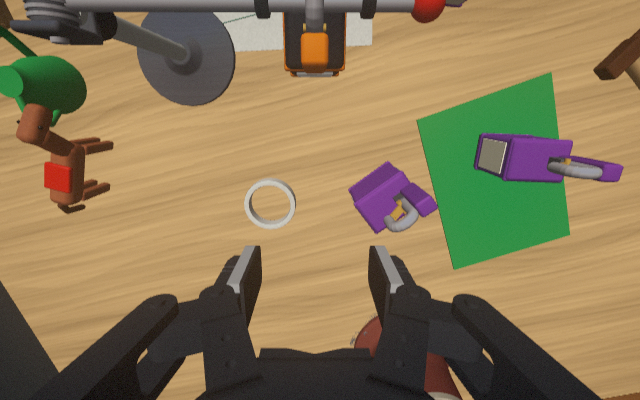

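>>> step_arm:
  moves:
    - [0, 0, 0, 0, 0, 0, 0.055]
    - [0, 0, 0, 0, 0, 0, 0.055]
    - [0, 0, 0, 0, 0, 0, 0.055]
    - [0, 0, 0, 0, 0, 0, 0.055]
    - [0, 0, 0, 0, 0, 0, 0.055]
    - [0, 0, 0, 0, 0, 0, 0.055]
    - [0, 0, 0, 0, 0, 0, 0.055]
    - [0, 0, 0, 0, 0, 0, 0.055]

```text
time: 22.25
tool_pos: [0.4567, 0.0823, 0.3814]
tool_rot: [-0.0, 0.993, -0.121, 0.0]
contact_force: [-0.3, 0.3, -0.4]
gripper_width: 0.644
```

>>> step_arm:
  moves:
    - [0, 0, 0, 0, 0, 0, 0.055]
    - [0, 0, 0, 0, 0, 0, 0.055]
    - [0, 0, 0, 0, 0, 0, 0.055]
    - [0, 0, 0, 0, 0, 0, 0.055]
    - [0, 0, 0, 0, 0, 0, 0.055]
    - [0, 0, 0, 0, 0, 0, 0.055]
    - [0, 0, 0, 0, 0, 0, 0.055]
    - [0, 0, 0, 0, 0, 0, 0.055]

```text
time: 23.05
tool_pos: [0.4567, 0.0823, 0.3814]
tool_rot: [-0.0, 0.993, -0.121, 0.0]
contact_force: [1.2, -0.6, 0.6]
gripper_width: 0.644
```

```bash
python3 e.py 15
python3 - <<'E'
from h import *;from fit import *
for tag in("14","15"):
  for n in("side","wrist","top"):
    a=np.load(f"c_{n}_{tag}.npz");p=a["p"];P=a["P"];hsv=cv2.cvtColor(p,cv2.COLOR_RGB2HSV).astype(int)
    L=toframe(P.reshape(-1,3),.603,.047,-.242,.0925).reshape(P.shape)
    m=(abs(L[...,0]-.002)<.014)&(abs(L[...,1])<.01)&(L[...,2]>.115)&(L[...,2]<.165)&(hsv[...,0]>12)&(hsv[...,0]<26)&(hsv[...,1]>85)
    print(n,tag,np.round(L[m]*1000).astype(int).tolist()[:14],hsv[m].tolist()[:14])
  # bystander check
E
for f in c_side.npz;do python3 - <<'E'
import numpy as np,cv2
from h import *
a=np.load("c_top.npz")["p"];b=np.load("c_top_15.npz")["p"]
d=cv2.absdiff(a,b).max(2);d[300:]=0;ok=(cv2.medianBlur(d,5)>45).astype(np.uint8)
k,l,s,c=cv2.connectedComponentsWithStats(ok);print([s[i].tolist() for i in range(1,k) if s[i,4]>15])
E
done
```

```text
23.05 [ 1.21975428 -0.58731646  0.64867287]
side 1032 [ 0.6021  0.0468 -0.247  -0.0044  0.0367  0.092 ] med 0.0013
top 390 [ 0.6043  0.0473 -0.2431 -0.015   0.0267  0.0938] med 0.0014
wrist 4361 [ 0.6033  0.047  -0.2396 -0.0034  0.0264  0.0917] med 0.0013
side 14 [[6, 6, 143], [7, -3, 148], [7, -4, 146], [11, -6, 148]] [[15, 112, 150], [16, 140, 160], [15, 133, 149], [16, 93, 137]]
wrist 14 [[-5, 10, 136], [-5, 9, 136], [-5, 8, 135], [-5, -8, 136], [-5, -9, 135], [-6, 10, 138], [-6, 9, 138], [-6, 8, 136], [-6, -7, 137], [-6, -8, 135], [-6, -9, 136], [-7, 10, 138], [-7, 9, 138], [-7, 8, 138]] [[18, 129, 127], [19, 135, 125], [16, 110, 109], [19, 126, 125], [20, 139, 125], [20, 146, 173], [20, 144, 173], [20, 130, 151], [19, 112, 114], [20, 145, 174], [19, 143, 173], [20, 147, 185], [21, 149, 185], [19, 132, 164]]
top 14 [[-7, -2, 142], [-6, -5, 140], [-8, -5, 135], [-12, -6, 136]] [[17, 92, 69], [21, 141, 76], [19, 152, 84], [16, 162, 71]]
side 15 [[6, 5, 144], [6, 2, 143], [10, -3, 149], [8, -6, 148], [10, -4, 146]] [[16, 112, 152], [16, 142, 158], [13, 88, 130], [16, 131, 150], [17, 95, 137]]
wrist 15 [[-6, 9, 137], [-5, 8, 136], [-6, -8, 136], [-6, -9, 137], [-6, 9, 135], [-7, 8, 139], [-6, -8, 136], [-7, -9, 138], [-7, 9, 137], [-7, 8, 137], [-7, -8, 138], [-7, -9, 138], [-8, 9, 136], [-8, 8, 138]] [[19, 148, 150], [20, 144, 150], [19, 147, 149], [19, 148, 152], [21, 150, 184], [20, 148, 186], [20, 145, 185], [20, 149, 186], [21, 146, 185], [20, 146, 185], [20, 145, 187], [20, 146, 185], [21, 152, 186], [21, 151, 187]]
top 15 [[-7, -2, 140], [-6, -5, 142], [-10, -6, 144]] [[19, 107, 69], [18, 171, 73], [19, 143, 80]]
[[296, 171, 19, 11, 114], [248, 182, 65, 118, 4495], [370, 200, 23, 29, 456], [297, 294, 23, 6, 123]]
```

View pics/top_15.png

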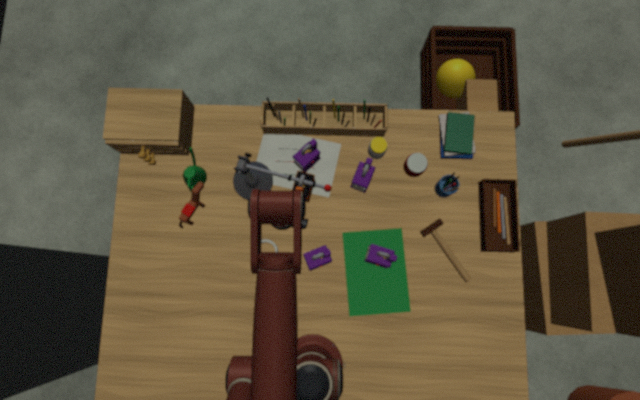

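```bash
python3 -c "
from plant import *
print(job_done())"
```

```text
the job is handed in; nothing more can be done
None
```

The cordless lamp now hangs by its hook on the sprung boom, between the two rubber stops, and the job is handed in at about 23 s.

- **Picking and hooking:** I gripped the lamp by its orange grip, brought the boom into the hook's mouth and pushed down. At first the latch resisted because the boom stood too near its hinge. I moved the lamp back about 3 mm and it went home at a lower push.
- **Push:** the highest vertical force I saw was about 14 N. That includes about 3.6 N for the lamp's weight. Force was only read at the end of each move call, so a brief higher peak could have been missed.
- **Release:** I let the boom rise until it was level and the arm carried almost no load, then opened the fingers slowly and drew back.

**Last checks:**
- **Boom:** it is level, with its centre about 167 mm up in the lamp's frame. The bowl is at 166 mm.
- **Latch:** brass shows at the tip at about lamp (x, z) = (6 to 10, 143 to 149) mm, which matches the shut position of (9.5, 144).
- **Stillness:** two sets of pictures 1.75 s apart put the lamp in the same place, so it hangs still.
- **Lean:** it hangs about 1.5 to 2° off upright. The three cameras gave slightly different figures, from 0.023 to 0.037 rad.
- **Other things:** the before-and-after top pictures differ only where the lamp or the arm had been. The arm now hides part of the tape roll in that view, but the roll shows undisturbed in the wrist picture.
- **Robot:** it is clear of everything.

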